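Zero the dial, then hold a needle bar centred in the setting stand

TASK

Zero the gauge of the needle-bar setting stand first: turn its knurled bezel until the broad zero mark stands under the resting pointer, and let go of the bezel. Then take the needle bar (the one with the square bracket near its top) out of the rack and lower it upright through the stand's three-screw ring, without touching the ring, until its foot has gently pushed the spring plunger down so far that the pointer stands between the two limit tabs; do not bottom the plunger, and leave the presser bar and the other things on the table alone. Finish while still holding the bar there, upright, still and centred in the ring, so that the mechanic can run the three screws in.

Things in the scene. Friction and masses are not known exactly. Their poses are not given: they have to be found in the camera images.
- stand: Needle-bar setting stand, fixed: grey cast base 116 (its x) x 190 (its y) x 21 mm high, z up. Origin: centre of its underside, on the table; its -x side faces the robot at yaw 0. In its frame the ring and plunger axis is at (-12, +50) mm, the gauge axis at (-8, -50) mm; a steel column 17 mm thick with a 27 mm boss stands behind the ring at (+37, +50) mm, 122 mm high.
- ring: Dark steel three-screw ring held out from the column by an arm; fixed to the stand, same axes. Bore 20 mm, outside 36 mm, 18 mm deep, axis vertical. Origin: centre of the bore's upper mouth, 100 mm above the table; the bore runs from z = 0 to z = -18 mm. Three brass-headed screws, backed clear of the bore, reach 34 mm out from the axis.
- ring_mouth (a point): Centre of the bore's upper mouth, 100 mm above the table (same point as the ring's origin).
- plunger_top (a point): Centre of the plunger's flat top, a steel button 20 mm across, exactly under the ring's centre; 50 mm above the table at rest (32 mm below the ring's underside); it moves down with the plunger.
- plunger (a joint): Travel of the spring plunger in m: 0 at rest (up), grows as it is pressed down, bottoms at 0.010. The spring resists with about 1.3 N at first touch, 2.5 N at 5 mm, 3.8 N at 10 mm.
- pointer (a joint): Angle of the gauge's pointer in rad: 0 at rest (it points along the stand's +x), grows clockwise seen from above, geared to the plunger: 27 degrees (0.471 rad) a mm. It is a thin black hand 18 mm long on a white face.
- bezel (a joint): Angle of the gauge's bezel in rad: 0 when the zero mark stands under the resting pointer; positive is counterclockwise seen from above. Limits +-1.7; light friction (0.05 N m), it stays where it is left. It starts 0.5 to 1.25 counterclockwise of zero.
- dial_centre (a point): Centre of the gauge's bezel at the level of its rim, 55 mm above the table; vertical axis. The bezel is a knurled steel ring 52 mm across, 42 to 55 mm above the table, which turns with the dial face; grip it across its diameter from above. The case below is 49 mm across, its foot flange 54 mm across up to 26 mm above the table.
- zero_mark (a point): The zero mark, 20 mm from the dial's centre, at rim level: the only broad black bar on the white face, with a black index on the rim; millimetre marks run clockwise from it. Two dark limit tabs clipped on the rim stand 94.5 and 175.5 degrees clockwise of it (3.5 and 6.5 mm of plunger travel) and turn with the bezel.
- rack: Wooden block 50 (its x) x 92 (its y) x 44 mm high, fixed to the table, with two upright blind holes of 11 mm, 34 mm deep, 50 mm apart at y = -25 and +25 mm; a bar stands in each. Origin: centre of its underside on the table.
- needle_bar: Needle bar: steel rod 10 mm thick, 175 mm long, 0.08 to 0.17 kg, upright in one of the rack's holes (foot 10 mm above the table). A dark square bracket, 18 x 18 mm, 26 mm high, is centred 150 mm above the foot, with a screw head standing 3.5 mm out of its +y face: grip it across its x faces. Origin: centre of the foot; z along the bar to its top; x and y square to the bracket.
- bar_foot (a point): Centre of the needle bar's foot, its lower end (the body's origin).
- bar_grip (a point): Centre of the needle bar's bracket, 150 mm above the foot: where to grip.
- presser_bar: Presser bar, not wanted: steel rod 10 mm thick, 154 mm long, with a round collar 19 mm across at its middle (72 to 86 mm from the foot) and a plain top; stands in the rack's other hole. Origin: centre of its foot. Leave it where it stands.
- driver_red: Small screwdriver lying near the table's front edge, 141 mm long along its y, 18 mm thick. A bystander. (Right of the work the shade of the room's desk lamp hangs in the air, x 0.31 to 0.44, y -0.72 to -0.58, its rim 0.30 m above the table: leave the start pose in a straight line towards the work, not by a wide swing.)
- oiler: Small oil bottle standing upright, 38 mm across, 128 mm high. A bystander.
- bobbin_case: Metal bobbin case lying on the table, 22 x 28 x 13 mm. A bystander.
There are look-alikes about, which are no part of the job. What is shaped like the needle_bar but green is not meant.

How it is judged:
By the outcome, as a careful person would: the job done as asked, in the order asked, and still so for the second after the job is handed in, while the arm keeps its last pose, push and grip.
It also fails if it takes over 54 s, if anything falls off the work surface, if the arm or the gripper's body presses on something with over 40 N, if the wrist force passes 120 N, or if a joint passes its speed limit or range.

ROBOT

A 6-joint arm with a two-finger parallel gripper is mounted at the origin on a cart in front of the work surface, level with it; the furniture and walls round the work are solid. World frame = base frame: x ahead of the robot, y to its left, z up, the work surface at z = 0. Lengths are in m, angles in rad, forces in N, time in s.
With the tool pointing down it reaches from about 0.425 to 0.95 m from the base axis. Payload 3.5 kg.
Tool frame: the origin (TCP) lies at the very end of the fingers, on their centre line; the grasp point (between the pads) lies ctrl.pinch_z behind it (ctrl.pinch_z is the distance from the TCP to the grasp point, in m); z points along the fingers, y is the line along which they close (so a half turn about z gives the same grasp; the last joint's range is limited). The gripper opens to 85 mm and grips with 20 to 120 N. Pads are 22 mm wide; open, the fingers measure 114 mm over their backs; the gripper's body (76 mm by 85 mm) begins 54 mm behind the grasp point. The pads swing forward as they close: fully open they stand 13 mm farther back than shut.
Start: joints at [1.049, 0.286, 1.577, -0, 1.279, -0.15], TCP at [0.245, 0.629, 0.231] pointing down, gripper open.
Joint ranges: [-2.77, 2.77], [-0.9, 2.22], [0.21, 2.48], [-1.53, 4.67], [0.24, 2.81], [-2.84, 2.84]. Speed limits (rad/s): [2.79, 2.79, 3.14, 3.14, 3.14, 3.14].

INTERFACE

Orientations are given as a unit quaternion [x, y, z, w].
In Python, from plant import ctrl gives the robot as it stands.
- The arm moves only by the shell command python3 -m inch 'ROWS' [FORCE]. ROWS is a JSON list of rows, 1 to 10 of them, each of 7 numbers: dx, dy, dz in m, then a rotation vector rx, ry, rz in rad, then the opening from 0.0 (shut) to 1.0 (fully open); each row is the pose to reach, as a shift and turn from the pose commanded when the command began, along the tool's axes at that moment; what a row does not reach only later rows make up. A row lasts 1/8 s, in which the tool goes at most 0.0625 m and 0.188 rad, less where a joint would pass 70% of its speed; a pose out of reach is approached as far as the arm can. The fingers move at their own pace and stop on an object; FORCE is the grip in N (left out, the last holds). Time passes only in rows, so rows that do not move let the fingers close. It prints the time, the measured TCP pose, the force, the opening and the grip force at its end.
- ctrl.get_state(): the state, without advancing time (a new reading comes with each control period).
- ctrl.read_camera(name): name is "scene" or "top" or "wrist"; returns a dict with "pixels" (400x640x3 uint8, red, green, blue), "camera_matrix" (3x3 intrinsics, pixels), "dist_coeffs" ([k1, k2, p1, p2, k3] as OpenCV has them; the pictures are not rectified), "xyz" and "orientation" of the camera in the world. Camera axes: x right, y down, z forward; pixel columns grow to the right and rows downward; lengths in m; the calibration is good to about 2 mm. A picture is of the moment at which its call begins. There is no depth.
- ctrl.sign_off(): hands the job in; it is judged then, once.
Trained networks look in the newest picture that a camera, given by its name, has taken for a name from the list of things; names that differ only in an ending like _2 or _b are one class to them, and where a whole thing is asked for, a point or a joint stands for the part that bears it (a point fixed in the world has none). Each returns a list of dicts, best first, with "conf" (0 to 1); they miss things now and then, are a little off and sometimes report something else, mostly with a low value. They report only what shows in the picture. A call takes as long as a camera call. They do not tell look-alikes from the thing itself.
- ctrl.recognise(camera, thing): "position" ([x, y, z] in m, in world coordinates, good to about 4 mm: the middle of the surface that is visible of it).
- ctrl.masks_of(camera, thing): "region" (400x640 bool, what is visible of it).
- ctrl.mark_of(camera, thing): "position" ([x, y, z] in m, in world coordinates, good to about 4 mm: a listed point, or the origin of a listed thing).
The state is a dict: "time": time; "qpos": joint angles; "dq": joint speeds; "joint_efforts": joint torques, N m; "eef_pos": TCP position; "tcp_rot": TCP orientation; "contact_force": force on the tool from outside, world axes, zero at the start; "wrist_torque": the same for the moment, N m; "opening": opening from 0.0 (shut) to 1.0 (fully open); "finger_force": force on a finger pad.
Only numpy, scipy, OpenCV 4.12 (cv2) and the standard library are available. Lean on these libraries where they do the work, as an engineer would, in place of code of your own. Each camera call takes 0.05 s, during which the arm holds its last target. There are 200 camera calls.

## Working session

There is one attempt and no reset: what is moved stays moved. The work goes in short steps, Python scripts to look and compute and a shell command to move; the robot and the scene stay as the last step left them, time stands still between calls to the robot, and variables do not carry over. Pictures are saved under pics/ and viewed, at most 10 in all, crops included, and the job is handed in when it is done.

```bash
ls; mkdir -p pics
cat > h.py <<'E'
import numpy as np,cv2
from plant import ctrl
from scipy.spatial.transform import Rotation as R
def save(c,name):
    d=ctrl.read_camera(c); cv2.imwrite('pics/'+name,d['pixels'][:,:,::-1]); return d
def ray(d,uv):
    K=np.array(d['camera_matrix']);p=cv2.undistortPoints(np.array([[uv]],float),K,np.array(d['dist_coeffs'],float))[0,0]
    o=np.array(d['orientation']);M=R.from_quat(o).as_matrix() if o.shape==(4,) else o
    return np.array(d['xyz']),M@np.array([p[0],p[1],1.])
def atz(d,uv,z):
    o,v=ray(d,uv);return o+v*(z-o[2])/v[2]
def proj(d,P):
    o=np.array(d['orientation']);M=R.from_quat(o).as_matrix() if o.shape==(4,) else o
    pc=M.T@(np.array(P)-np.array(d['xyz']))
    return cv2.projectPoints(pc.reshape(1,1,3),np.zeros(3),np.zeros(3),np.array(d['camera_matrix']),np.array(d['dist_coeffs'],float))[0][0,0]
def state():
    s=ctrl.get_state();return s
E
python3 - <<'E'
from h import *
a=save('top','top0.png');b=save('scene','scene0.png')
print(a['xyz'],a['orientation'],b['xyz'],b['orientation'],ctrl.pinch_z, ctrl.get_state())
for c in('top','scene'):
  for t in('stand','ring_mouth','dial_centre','zero_mark','plunger_top','needle_bar','bar_grip','bar_foot','presser_bar','rack','oiler','bobbin_case','driver_red'):
    try: print(c,t,[(np.round(x['position'],4).tolist(),round(x['conf'],2)) for x in ctrl.mark_of(c,t)])
    except Exception as e: print(c,t,e)
E
```

```text
pics
[ 0.28575491 -0.32056479  1.04755272] [ 0.71739007 -0.68874781  0.07419161 -0.07398342] [0.09983712 0.23402815 0.66180853] [-0.28065722  0.86119779 -0.40505962  0.1244853 ] 0.0187 {'time': 0.1, 'qpos': array([ 1.04901370e+00,  2.87124422e-01,  1.57801265e+00, -4.30974972e-06,
        1.27864020e+00, -1.49973715e-01]), 'dq': array([ 0.00208663, -0.00282593, -0.00258047,  0.00088678,  0.00111067,
        0.00188581]), 'joint_efforts': array([ 1.37152874e-03, -4.07298303e+01, -2.93698704e+01, -1.49277221e-04,
        3.37111567e-03, -5.45309547e-06]), 'eef_pos': array([0.24488491, 0.62837278, 0.23006367]), 'tcp_rot': array([ 1.84834760e-01,  9.82769006e-01, -1.03195135e-03, -3.58075446e-04]), 'contact_force': array([-0.09514096, -0.21233007,  0.03026194]), 'wrist_torque': array([ 0.01454039, -0.02389934,  0.00098633]), 'finger_force': 0.0, 'opening': 0.9986622157125759}
top stand [([0.3955, -0.2636, -0.0022], 0.61)]
top ring_mouth [([0.5175, -0.3299, 0.1009], 0.74)]
top dial_centre [([0.528, -0.4292, 0.0547], 0.67)]
top zero_mark [([0.5427, -0.4152, 0.0539], 0.83)]
top plunger_top 
[... 928 characters left out ...]
], 0.49)]
scene needle_bar [([0.4039, -0.3664, -0.0049], 0.91), ([0.3193, -0.3178, -0.0013], 0.9), ([0.4004, -0.2922, 0.0097], 0.69), ([0.5295, -0.4318, 0.0584], 0.67)]
scene bar_grip [([0.3215, -0.3164, 0.1489], 0.88), ([0.4053, -0.3629, 0.1476], 0.65), ([0.3985, -0.2923, 0.1566], 0.62)]
scene bar_foot [([0.321, -0.3136, -0.0023], 0.8), ([0.4039, -0.3615, -0.0004], 0.75), ([0.3966, -0.2917, 0.0087], 0.69), ([0.6856, -0.4176, -0.0009], 0.18)]
scene presser_bar [([0.3958, -0.2434, 0.0106], 0.8)]
scene rack [([0.3894, -0.2744, 0.0029], 0.9)]
scene oiler [([0.6854, -0.4158, -0.0007], 0.73)]
scene bobbin_case [([0.7071, -0.3034, -0.0023], 0.46)]
scene driver_red [([0.2879, -0.436, -0.002], 0.5)]
```

View pics/top0.png

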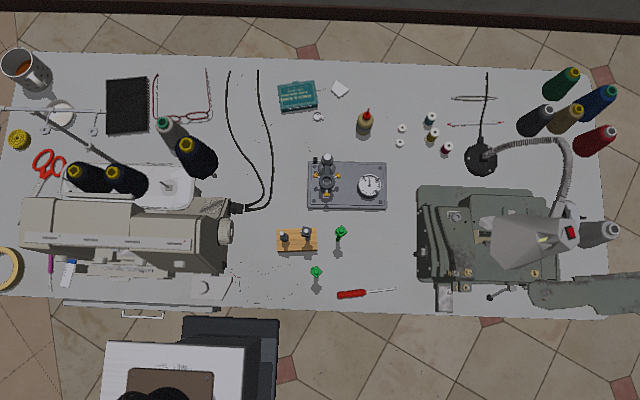

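View pics/scene0.png

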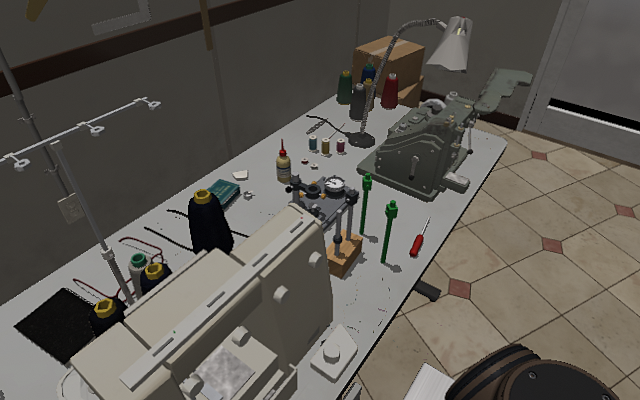

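```bash
cat >> h.py <<'E'
def tri(d1,uv1,d2,uv2):
    a,u=ray(d1,uv1);b,v=ray(d2,uv2)
    s=np.linalg.lstsq(np.c_[u,-v],b-a,rcond=None)[0]
    p,q=a+s[0]*u,b+s[1]*v
    return np.round((p+q)/2,3),round(float(np.linalg.norm(p-q)),3)
E
python3 - <<'E'
from h import *
a=save('top','t.png');b=save('scene','s.png')
A=a['pixels'][:,:,::-1];B=b['pixels'][:,:,::-1]
rs=lambda im,f:cv2.resize(im,None,fx=f,fy=f,interpolation=cv2.INTER_CUBIC)
p1=rs(A[145:305,265:400],3)  # 405x480
p2=rs(B[150:280,260:385],3)  #375x390
H=np.zeros((600,800,3),np.uint8)
H[:480,:405]=p1;H[:390,410:785]=p2
cv2.imwrite('pics/c1.png',H)
for n,u,v in (('machine top back right',(232,200),(297,208)),('rodtip',(98,113),(155,101)),):print(n,tri(a,u,b,v))
E
```

```text
machine top back right (array([ 0.436, -0.155,  0.212]), 0.022)
rodtip (array([0.514, 0.001, 0.45 ]), 0.015)
```

View pics/c1.png

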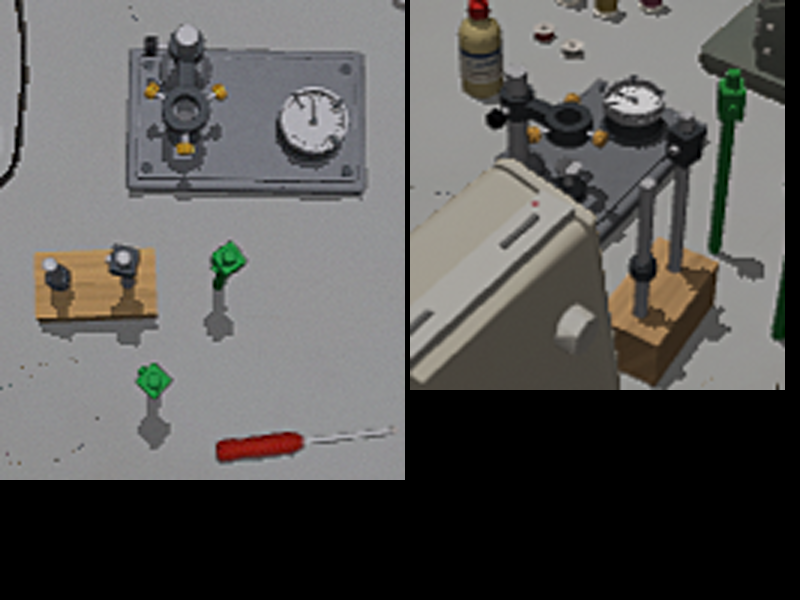

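```bash
cat >> h.py <<'E'
def totool(P,yaw=None):
    """shift (and z turn) in tool axes to bring TCP to P with closing line (tool y) at world angle yaw"""
    s=ctrl.get_state();M=R.from_quat(s['tcp_rot']).as_matrix()
    sh=M.T@(np.array(P)-s['eef_pos'])
    ya=np.arctan2(M[1,1],M[0,1])
    print('pos',np.round(s['eef_pos'],4),'yawY',round(np.degrees(ya),2),'tilt',np.round(M[:2,2],4),'t',round(s['time'],2))
    if yaw is not None:
        d=(np.radians(yaw)-ya+np.pi/2)%np.pi-np.pi/2
        print('rz(tool)',round(-d,4))
    print('shift',np.round(sh,4), 'q',np.round(s['qpos'],2),'F',np.round(s['contact_force'],1))
E
python3 - <<'E'
from h import *
a=ctrl.read_camera('top');b=ctrl.read_camera('scene')
for n,u,v in (('ring hook',(93,131),(152,104)),('hook2',(48,130),(88,128)),('c1',(72,173),(105,308)),('c2',(115,171),(155,270)),('c3',(183,144),(203,195)),('oiler',(366,114),(283,145)),('green2 top',(316,270),(391,203)),('nb top',(307,232),(350,190)),('lampL',(490,250),(430,65))):print(n,tri(a,u,b,v))
totool([.5,-.4,.33],90)
totool([.41,.0,.33])
E
```

```text
ring hook (array([0.493, 0.01 , 0.452]), 0.002)
hook2 (array([0.496, 0.082, 0.452]), 0.011)
c1 (array([0.481, 0.156, 0.238]), 0.0)
c2 (array([0.49 , 0.077, 0.229]), 0.001)
c3 (array([ 0.54 , -0.057,  0.251]), 0.005)
oiler (array([ 0.676, -0.414,  0.111]), 0.001)
green2 top (array([ 0.322, -0.317,  0.165]), 0.001)
nb top (array([ 0.398, -0.294,  0.174]), 0.007)
lampL (array([ 0.375, -0.589,  0.338]), 0.038)
pos [0.2452 0.6289 0.2313] yawY 68.7 tilt [-0.  0.] t 1.6
rz(tool) -0.3718
shift [-0.6112 -0.866  -0.0987] q [ 1.05  0.29  1.58  0.    1.28 -0.15] F [ 0.  -0.3  0.6]
pos [0.2452 0.6289 0.2313] yawY 68.7 tilt [-0.  0.] t 1.6
shift [-0.382  -0.526  -0.0987] q [ 1.05  0.29  1.58  0.    1.28 -0.15] F [ 0.  -0.3  0.6]
```

```bash
python3 -m inch '[[-0.034,-0.048,-0.016,0,0,0,1],[-0.068,-0.096,-0.032,0,0,0,1],[-0.102,-0.144,-0.048,0,0,0,1],[-0.136,-0.192,-0.064,0,0,0,1],[-0.170,-0.240,-0.080,0,0,0,1],[-0.204,-0.288,-0.096,0,0,0,1],[-0.240,-0.338,-0.098,0,0,0,1],[-0.276,-0.388,-0.098,0,0,0,1],[-0.311,-0.438,-0.098,0,0,0,1],[-0.346,-0.488,-0.098,0,0,0,1]]'; python3 -c "
from h import *
totool([.5,-.4,.33],90)"
```

```text
time: 2.85
eef_pos: [0.3903, 0.0467, 0.3298]
tcp_rot: [0.185, 0.983, 0.0, 0.001]
contact_force: [0.8, -0.0, -0.5]
opening: 0.997
finger_force: 0.0
pos [0.3903 0.0467 0.3298] yawY 68.71 tilt [ 0.002  -0.0001] t 2.85
rz(tool) -0.3717
shift [-2.644e-01 -3.763e-01  1.000e-04] q [-0.14 -0.44  2.09  0.    1.5  -1.34] F [ 0.8 -0.  -0.5]
```

```bash
python3 -m inch '[[-0.033,-0.047,0,0,0,0.05,1],[-0.066,-0.094,0,0,0,0.1,1],[-0.099,-0.141,0,0,0,0.15,1],[-0.132,-0.188,0,0,0,0.2,1],[-0.165,-0.235,0,0,0,0.25,1],[-0.198,-0.282,0,0,0,0.3,1],[-0.231,-0.329,0.02,0,0,0.35,1],[-0.264,-0.376,0.04,0,0,0.41,1],[-0.264,-0.376,0.04,0,0,0.41,1]]'; python3 -c "
from h import *
d=save('wrist','w1.png');print(d['xyz'],R.from_quat(d['orientation']).as_matrix())
for t in('ring_mouth','dial_centre','zero_mark','bar_grip','needle_bar'):print(t,[(np.round(x['position'],4).tolist(),round(x['conf'],2)) for x in ctrl.mark_of('wrist',t)])
totool([.5,-.4,.33],45)"
```

```text
time: 3.98
eef_pos: [0.4985, -0.4003, 0.2841]
tcp_rot: [0.383, 0.924, 0.001, -0.004]
contact_force: [0.5, 0.6, -0.6]
opening: 1.0
finger_force: 0.0
[ 0.43988711 -0.34027166  0.42748757] [[ 7.07494117e-01  6.69857951e-01  2.25260739e-01]
 [ 7.06718813e-01 -6.70939773e-01 -2.24473475e-01]
 [ 7.71047102e-04  3.18009664e-01 -9.48087158e-01]]
ring_mouth [([0.5193, -0.3306, 0.1015], 0.8)]
dial_centre [([0.5273, -0.4275, 0.0551], 0.98)]
zero_mark [([0.5462, -0.418, 0.0536], 0.97)]
bar_grip [([0.4024, -0.3646, 0.149], 0.97), ([0.52, -0.3317, 0.0997], 0.48)]
needle_bar [([0.3986, -0.2933, 0.0107], 0.79), ([0.405, -0.3632, -0.0019], 0.7)]
pos [ 0.5    -0.3968  0.2913] yawY 45.29 tilt [ 0.002 -0.002] t 4.28
rz(tool) 0.005
shift [-0.0024 -0.0023 -0.0387] q [-0.83  0.17  1.61  0.    1.36 -1.62] F [-0.8 -0.7  0.8]
```

View pics/w1.png

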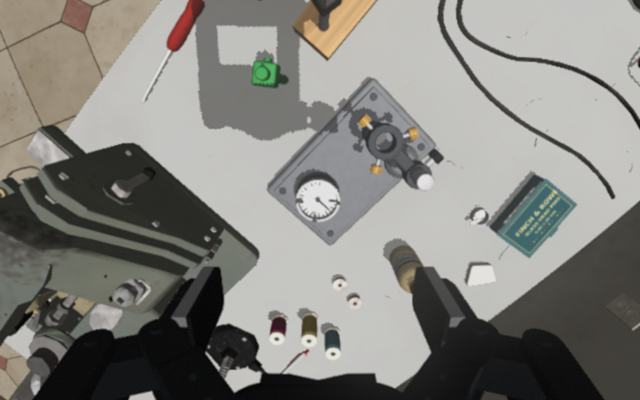

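```bash
cat >> h.py <<'E'
def rect(d,c,z,half,n):
    """world-aligned map on plane z: up=+x, left=+y (seen from above)"""
    g=np.linspace(half,-half,n)
    X,Y=np.meshgrid(c[0]+g,c[1]+g,indexing='ij')
    P=np.stack([X,Y,np.full_like(X,z)],-1).reshape(-1,3)
    M=R.from_quat(d['orientation']).as_matrix();pc=(P-np.array(d['xyz']))@M
    uv=cv2.projectPoints(pc.reshape(-1,1,3),np.zeros(3),np.zeros(3),np.array(d['camera_matrix']),np.array(d['dist_coeffs'],float))[0].reshape(n,n,2).astype(np.float32)
    return cv2.remap(np.ascontiguousarray(d['pixels'][:,:,::-1]),uv[...,0],uv[...,1],cv2.INTER_CUBIC)
E
python3 - <<'E'
from h import *
d=ctrl.read_camera('wrist')
H=np.zeros((600,800,3),np.uint8)
H[:400,:400]=rect(d,(.528,-.429),.055,.033,400)
H[:400,400:]=rect(d,(.520,-.331),.100,.040,400)
H[400:,:200]=rect(d,(.528,-.38),.021,.12,200)
for c in ((200,200),(600,200)):cv2.drawMarker(H,c,(0,0,255),0,10)
cv2.imwrite('pics/r1.png',H)
totool([.528,-.428,.034],45)
E
```

```text
pos [ 0.5    -0.3968  0.2912] yawY 45.29 tilt [ 0.0019 -0.002 ] t 4.33
rz(tool) 0.005
shift [-0.0411 -0.0025  0.2573] q [-0.83  0.17  1.61  0.    1.36 -1.62] F [ 0.2  0.5 -0.2]
```

View pics/r1.png

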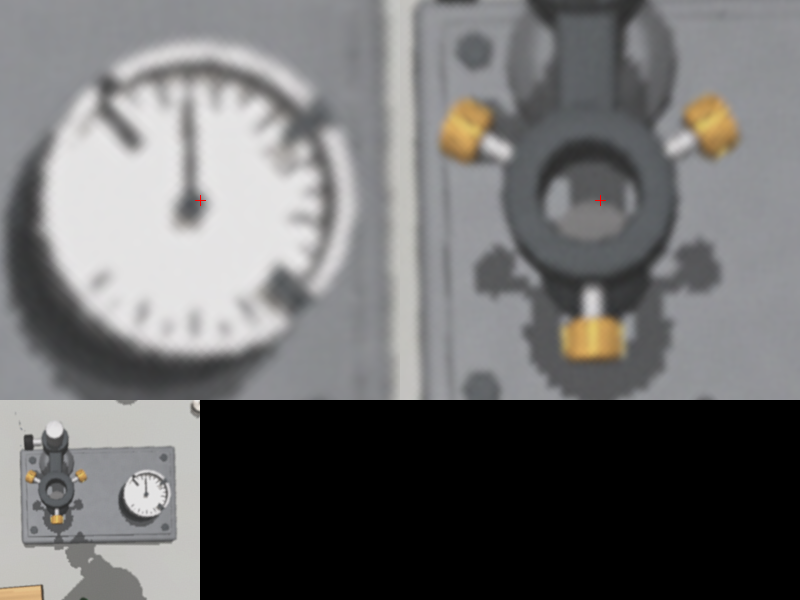

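```bash
python3 -m inch '[[-0.018,-0.002,0.05,0,0,0,1],[-0.036,-0.003,0.1,0,0,0,1],[-0.0416,-0.003,0.15,0,0,0,1],[-0.0416,-0.003,0.18,0,0,0,1],[-0.0416,-0.003,0.18,0,0,0,1],[-0.0416,-0.003,0.18,0,0,0,1]]'; python3 -c "
from h import *
totool([.528,-.4287,.034],45)"
```

```text
time: 5.08
eef_pos: [0.5281, -0.4297, 0.112]
tcp_rot: [0.381, 0.925, -0.001, 0.002]
contact_force: [-0.0, -0.0, -0.2]
opening: 0.997
finger_force: 0.0
pos [ 0.5281 -0.4297  0.112 ] yawY 45.24 tilt [ 0.0025 -0.0028] t 5.08
rz(tool) 0.0043
shift [0.001  0.0006 0.078 ] q [-0.83  0.41  1.65 -0.    1.08 -1.62] F [-0.  -0.  -0.2]
```

```bash
python3 -m inch '[[0.001,0,0.04,0,0,0,1],[0.001,0,0.068,0,0,0,1],[0.001,0,0.078,0,0,0,1],[0.001,0,0.078,0,0,0,0.5],[0.001,0,0.078,0,0,0,0.5],[0.001,0,0.078,0,0,0,0.5]]' 25; python3 -m inch '[[0,0,0,0,0,0,0.45],[0,0,0,0,0,0,0.45],[0,0,0,0,0,0,0.45],[0,0,0,0,0,0,0.45]]' 25
```

```text
time: 5.82
eef_pos: [0.5274, -0.4297, 0.034]
tcp_rot: [0.381, 0.925, -0.001, 0.002]
contact_force: [-1.4, 0.5, 4.8]
opening: 0.596
finger_force: 26.3
time: 6.32
eef_pos: [0.5274, -0.4297, 0.034]
tcp_rot: [0.381, 0.925, -0.001, 0.002]
contact_force: [-0.8, 0.4, 6.4]
opening: 0.596
finger_force: 26.4
```

```bash
python3 -m inch '[[0,0,0,0,0,0.11,0.45],[0,0,0,0,0,0.22,0.45],[0,0,0,0,0,0.34,0.45],[0,0,0,0,0,0.46,0.45],[0,0,0,0,0,0.58,0.45],[0,0,0,0,0,0.68,0.45],[0,0,0,0,0,0.68,0.45],[0,0,0,0,0,0.68,0.45]]'
python3 - <<'E'
from h import *
d=ctrl.read_camera('wrist')
t=ctrl.read_camera('top')
H=np.zeros((400,800,3),np.uint8)
H[:,:400]=rect(d,(.528,-.429),.052,.033,400)
H[:,400:]=rect(t,(.528,-.429),.055,.033,400)
cv2.imwrite('pics/r2.png',H)
totool([.528,-.428,.034],45)
E
```

```text
time: 7.32
eef_pos: [0.528, -0.4294, 0.0341]
tcp_rot: [0.668, 0.744, 0.0, 0.002]
contact_force: [1.6, 0.7, 6.3]
opening: 0.604
finger_force: 26.5
pos [ 0.528  -0.4294  0.0341] yawY 6.23 tilt [ 0.0037 -0.0028] t 7.42
rz(tool) -0.6767
shift [0.0014 0.0001 0.0001] q [-0.83  0.5   1.68  0.    0.96 -0.94] F [1.4 1.3 5.7]
```

View pics/r2.png

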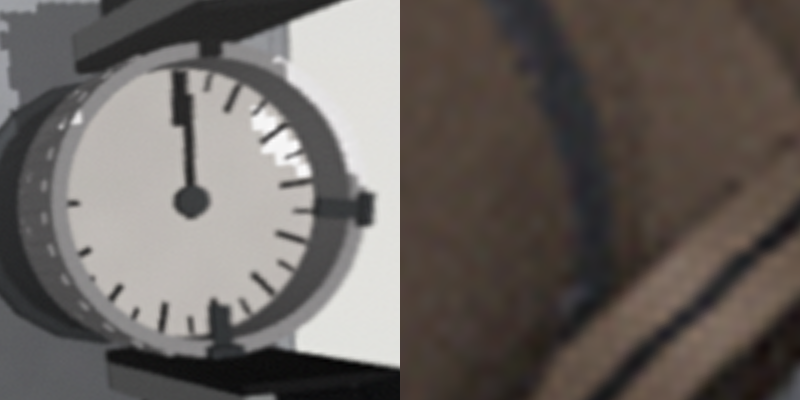

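Run:
```python
from h import *
d=ctrl.read_camera('wrist')
for z in (.049,.052):
  I=cv2.cvtColor(rect(d,(.528,-.429),z,.033,661),cv2.COLOR_BGR2GRAY) #10px/mm
  print(z)
  for r in range(100,350,12):
    row=I[r,250:360];k=np.where(row<105)[0]+250
    print(r,(k.min(),k.max()) if len(k) else None, end='; ')
  # face ellipse & hub
  hub=I[300:380,270:370]<90;ys,xs=np.nonzero(hub);
  m=cv2.threshold(I[280:380,260:370],90,255,1)[1]
  m=cv2.morphologyEx(m,cv2.MORPH_OPEN,np.ones((25,25)));ys,xs=np.nonzero(m);print('hub',xs.mean()+260,ys.mean()+280)
```

```text
0.049
100 (np.int64(287), np.int64(359)); 112 (np.int64(304), np.int64(327)); 124 (np.int64(304), np.int64(327)); 136 (np.int64(305), np.int64(327)); 148 (np.int64(304), np.int64(331)); 160 (np.int64(304), np.int64(337)); 172 (np.int64(304), np.int64(337)); 184 (np.int64(305), np.int64(337)); 196 (np.int64(304), np.int64(337)); 208 (np.int64(324), np.int64(338)); 220 (np.int64(325), np.int64(339)); 232 (np.int64(325), np.int64(339)); 244 (np.int64(325), np.int64(339)); 256 (np.int64(326), np.int64(339)); 268 (np.int64(325), np.int64(339)); 280 (np.int64(326), np.int64(340)); 292 (np.int64(327), np.int64(341)); 304 (np.int64(326), np.int64(344)); 316 (np.int64(312), np.int64(359)); 328 (np.int64(308), np.int64(359)); 340 (np.int64(309), np.int64(359)); hub 335.22330097087377 329.50587634133876
0.052
100 (np.int64(297), np.int64(359)); 112 (np.int64(260), np.int64(359)); 124 (np.int64(284), np.int64(308)); 136 (np.int64(285), np.int64(345)); 148 (np.int64(285), np.int64(308)); 160 (np.int64(285), np.int64(317)); 172 (np.int64(284), np.int64(317)); 184 (np.int64(285), np.int64(317)); 196 (np.int64(285), np.int64(317)); 208 (np.int64(299), np.int64(318)); 220 (np.int64(304), np.int64(318)); 232 (np.int64(305), np.int64(319)); 244 (np.int64(305), np.int64(319)); 256 (np.int64(306), np.int64(319)); 268 (np.int64(305), np.int64(319)); 280 (np.int64(306), np.int64(320)); 292 (np.int64(307), np.int64(321)); 304 (np.int64(307), np.int64(322)); 316 (np.int64(295), np.int64(338)); 328 (np.int64(288), np.int64(343)); 340 (np.int64(289), np.int64(342)); hub 315.5056059797117 331.9177789642285
```

Run:
```python
from h import *
d=ctrl.read_camera('wrist')
n=991 #15px/mm
I=cv2.cvtColor(rect(d,(.528,-.429),.050,.033,n),cv2.COLOR_BGR2GRAY)
bg=cv2.medianBlur(I,151)
m=((bg.astype(int)-I)>45).astype(np.uint8)
k,l,st,ce=cv2.connectedComponentsWithStats(m)
for i in range(1,k):
  if 250<st[i,4]<6000:
    ys,xs=np.nonzero(l==i);C=np.cov(np.c_[-ys,-xs].T) # x up, y left
    w,v=np.linalg.eigh(C);e=v[:,1];
    print(np.round(ce[i]),st[i,4],'ang',round(np.degrees(np.arctan2(e[1],e[0]))%180,1),'ratio',round(np.sqrt(w[1]/w[0]),1))
```

```text
[817.   7.] 861 ang 98.8 ratio 4.1
[31. 31.] 596 ang 88.0 ratio 1.7
[703. 191.] 2113 ang 61.1 ratio 8.1
[611. 179.] 338 ang 71.5 ratio 4.1
[594. 243.] 1269 ang 154.4 ratio 3.6
[813. 276.] 793 ang 38.9 ratio 4.8
[697. 327.] 939 ang 126.0 ratio 6.0
[748. 452.] 1178 ang 99.1 ratio 3.7
[937. 515.] 3545 ang 175.4 ratio 2.1
[198. 501.] 417 ang 90.2 ratio 1.7
[737. 584.] 1141 ang 73.0 ratio 3.7
[228. 623.] 514 ang 117.1 ratio 1.8
[724. 654.] 285 ang 60.5 ratio 2.3
[669. 699.] 1225 ang 46.3 ratio 3.5
[305. 724.] 820 ang 143.7 ratio 2.5
[712. 776.] 3753 ang 113.1 ratio 4.3
[561. 781.] 3303 ang 8.2 ratio 1.4
[424. 784.] 1338 ang 171.2 ratio 3.6
```

```bash
cat > tick.py <<'E'
from h import *
d=ctrl.read_camera('wrist')
n=991
I=cv2.cvtColor(rect(d,(.528,-.429),.050,.033,n),cv2.COLOR_BGR2GRAY)
bg=cv2.medianBlur(I,151)
m=((bg.astype(int)-I)>45).astype(np.uint8)
k,l,st,ce=cv2.connectedComponentsWithStats(m)
A=[]
for i in range(1,k):
  if 450<st[i,4]<2000 and 200<ce[i][1]<850 and 250<ce[i][0]<800:
    ys,xs=np.nonzero(l==i);w,v=np.linalg.eigh(np.cov(np.c_[-ys,-xs].T));e=v[:,1]
    if np.sqrt(w[1]/w[0])>2.2:
      a=np.degrees(np.arctan2(e[1],e[0]))%180; A.append((a+6.75)%13.5-6.75)
print('bezel',np.round(A,1),np.median(A),np.mean(A))
# pointer and bar edges
for r0,r1 in ((170,285),(320,430)):
  rr=np.arange(r0,r1);L=[];Q=[]
  for r in rr:
    kx=np.where(m[r,380:560])[0]
    if len(kx):L.append((r,kx.min()));Q.append((r,kx.max()))
  L=np.array(L);Q=np.array(Q)
  print(r0,[round(float(np.degrees(np.arctan(np.polyfit(z[:,0],z[:,1],1)[0]))),2) for z in (L,Q)])
E
python3 -m inch '[[0,0,0,0,0,-0.025,0.45],[0,0,0,0,0,-0.025,0.45],[0,0,0,0,0,-0.025,0.45]]'; python3 tick.py
```

```text
time: 7.9
eef_pos: [0.528, -0.4294, 0.034]
tcp_rot: [0.658, 0.753, 0.0, 0.002]
contact_force: [0.5, 2.1, 5.3]
opening: 0.594
finger_force: 26.5
bezel [-5.8  6.4  4.2 -6.6  6.7 -2.5 -3.1] -2.539397111029899 -0.11317061961961324
170 [-1.5, 19.83]
320 [1.77, 1.38]
```

```bash
python3 - <<'E'
s=open('tick.py').read()
s=s.replace("e=v[:,1]\n","e=v[:,1]\n    e=e*np.sign(e@np.array([500-ce[i][1],500-ce[i][0]]))\n").replace("%180; A","%360; A")
open('tick.py','w').write(s)
E
python3 tick.py
```

```text
bezel [-1.2 -2.6 -4.8 -2.2 -2.2 -2.3 -3. ] -2.25797117600942 -2.620731592728301
170 [-1.5, 19.75]
320 [1.75, 1.47]
```

```bash
python3 -m inch '[[0,0,0,0,0,0,0.9],[0,0,0,0,0,0,0.9],[0,0,0,0,0,0,0.9],[0,0,-0.03,0,0,0,0.9],[0,0,-0.09,0,0,0,0.9],[0,0,-0.15,0,0,0,0.9],[0,0,-0.21,0,0,0,0.7],[0.03,-0.025,-0.25,0,0,0,0.5],[0.07,-0.06,-0.28,0,0,0,0.5],[0.11,-0.09,-0.3,0,0,0,0.5]]'; python3 -m inch '[[0.025,-0.023,0,0,0,0,0.5],[0.025,-0.023,0,0,0,0,0.5],[0.025,-0.023,0,0,0,0,0.5]]'
python3 - <<'E'
from h import *
d=save('wrist','w2.png')
H=np.zeros((560,800,3),np.uint8)
H[:400,:400]=rect(d,(.398,-.293),.173,.020,400)
H[:400,400:]=rect(d,(.524,-.38),.055,.09,400)
H[400:,:256]=cv2.resize(d['pixels'][:,:,::-1],(256,160))
cv2.drawMarker(H,(200,200),(0,0,255),0,10)
cv2.imwrite('pics/r3.png',H)
for t in('bar_grip','bar_foot','needle_bar','presser_bar','rack','dial_centre','zero_mark','ring_mouth'):print(t,[(np.round(x['position'],4).tolist(),round(x['conf'],2)) for x in ctrl.mark_of('wrist',t)])
totool([.398,-.293,.1413],0)
E
```

```text
time: 9.25
eef_pos: [0.4214, -0.3308, 0.3331]
tcp_rot: [0.658, 0.753, -0.0, 0.001]
contact_force: [-0.4, 0.0, 0.9]
opening: 0.497
finger_force: 0.0
time: 9.62
eef_pos: [0.3965, -0.31, 0.3312]
tcp_rot: [0.658, 0.753, -0.0, 0.0]
contact_force: [-0.0, -0.5, 0.8]
opening: 0.5
finger_force: 0.0
bar_grip [([0.3961, -0.2958, 0.1625], 0.94), ([0.3178, -0.3161, 0.1501], 0.81), ([0.4033, -0.3657, 0.151], 0.78)]
bar_foot [([0.3975, -0.2958, 0.0113], 0.9), ([0.3192, -0.316, -0.0009], 0.78), ([0.3969, -0.3619, -0.0049], 0.72), ([0.3928, -0.2444, 0.0137], 0.39)]
needle_bar [([0.3985, -0.2919, 0.0124], 0.79), ([0.3242, -0.3155, 0.0021], 0.78), ([0.4045, -0.3648, -0.0006], 0.7)]
presser_bar [([0.3918, -0.2425, 0.0125], 0.61)]
rack [([0.3979, -0.2696, -0.0022], 0.6), ([0.3973, -0.2894, 0.0109], 0.51)]
dial_centre [([0.5302, -0.429, 0.054], 0.73), ([0.5165, -0.3318, 0.1012], 0.22)]
zero_mark [([0.5498, -0.4305, 0.0538], 0.75)]
ring_mouth [([0.5179, -0.33, 0.0985], 0.88), ([0.5362, -0.3806, 0.0003], 0.34)]
pos [ 0.3964 -0.3099  0.3311] yawY 7.68 tilt [-0.0004  0.0005] t 10.07
rz(tool) 0.134
shift [0.0164 0.0039 0.1898] q [-0.87 -0.16  1.87 -0.    1.44 -1.  ] F [ 0.2  0.6 -0. ]
```

View pics/r3.png

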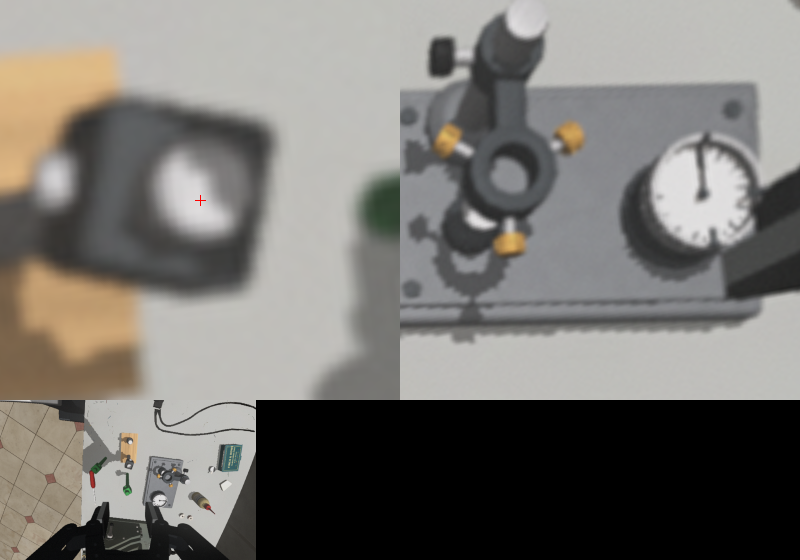

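```bash
python3 -m inch '[[0.0187,0.0046,0,0,0,0.16,0.5],[0.0187,0.0046,0.05,0,0,0.317,0.5],[0.0187,0.0046,0.1,0,0,0.317,0.5],[0.0187,0.0046,0.12,0,0,0.317,0.5],[0.0187,0.0046,0.12,0,0,0.317,0.5],[0.0187,0.0046,0.12,0,0,0.317,0.5]]'; python3 -c "
from h import *
totool([.3985,-.2908,.1413],-10.5)
d=save('wrist','w3.png')
H=np.zeros((400,800,3),np.uint8)
H[:,:400]=rect(d,(.3985,-.2908),.173,.020,400)
H[:,400:]=cv2.resize(d['pixels'][200:400,200:400,::-1],(400,400))
cv2.drawMarker(H,(200,200),(0,0,255),0,10)
cv2.imwrite('pics/r4.png',H)
"
```

```text
time: 10.82
eef_pos: [0.399, -0.2913, 0.2128]
tcp_rot: [0.769, 0.64, 0.0, 0.001]
contact_force: [-0.1, -0.1, -0.3]
opening: 0.498
finger_force: 0.0
pos [ 0.399  -0.2913  0.2128] yawY -10.49 tilt [ 0.0016 -0.0017] t 10.82
rz(tool) 0.0002
shift [ 0.0005 -0.0007  0.0715] q [-0.84 -0.11  2.03  0.    1.21 -0.65] F [-0.1 -0.1 -0.3]
```

View pics/r4.png

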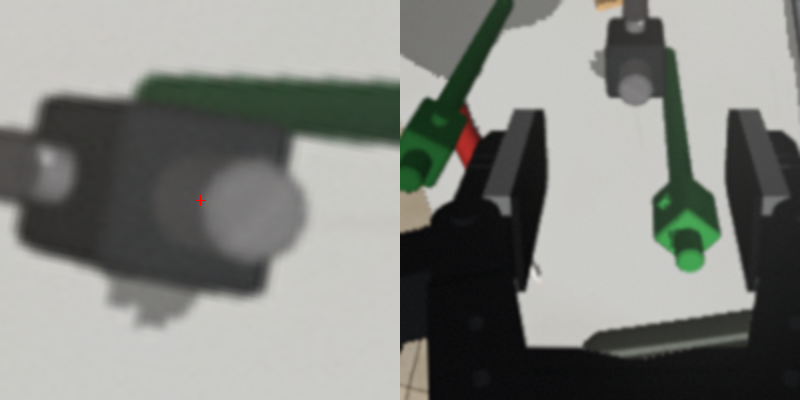

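```bash
python3 -m inch '[[0.0015,-0.0003,0.03,0,0,0,0.5],[0.0015,-0.0003,0.06,0,0,0,0.5],[0.0015,-0.0003,0.0715,0,0,0,0.5],[0.0015,-0.0003,0.0715,0,0,0,0.4],[0.0015,-0.0003,0.0715,0,0,0,0.1],[0.0015,-0.0003,0.0715,0,0,0,0.1],[0.0015,-0.0003,0.0715,0,0,0,0.1],[0.0015,-0.0003,0.0715,0,0,0,0.1]]' 45; python3 -c "
from h import *
totool([.3985,-.2908,.1413],-10.5)"
```

```text
time: 11.88
eef_pos: [0.3991, -0.29, 0.1416]
tcp_rot: [0.769, 0.64, -0.0, 0.002]
contact_force: [-0.4, 0.3, 4.6]
opening: 0.203
finger_force: 45.6
pos [ 0.3991 -0.29    0.1416] yawY -10.48 tilt [ 0.0019 -0.0024] t 11.88
rz(tool) 0.0003
shift [-0.0009 -0.0004  0.0003] q [-0.83 -0.02  2.09 -0.    1.07 -0.65] F [-0.4  0.3  4.6]
```

```bash
python3 -m inch '[[0,0,-0.02,0,0,0,0.1],[0,0,-0.05,0,0,0,0.1],[0,0,-0.09,0,0,0,0.1],[0,0,-0.13,0,0,0,0.1],[-0.0044,0.0315,-0.135,0,0,0,0.1],[-0.0088,0.063,-0.135,0,0,0,0.1],[-0.0132,0.095,-0.13,0,0,0,0.1],[-0.0174,0.1258,-0.12,0,0,0,0.1],[-0.0174,0.1258,-0.12,0,0,0,0.1],[-0.0174,0.1258,-0.12,0,0,0,0.1]]'
python3 - <<'E'
from h import *
totool([.5195,-.330,.262],-10.5)
d=save('wrist','w4.png');b=save('scene','s4.png')
for c in('wrist','scene'):
  for t in('ring_mouth','bar_foot','bar_grip'):print(c,t,[(np.round(x['position'],4).tolist(),round(x['conf'],2)) for x in ctrl.mark_of(c,t)])
B=b['pixels'][:,:,::-1]
H=np.zeros((600,800,3),np.uint8)
H[:400,:]=cv2.resize(d['pixels'][:,:,::-1],(640,400))[:, :].copy() if 0 else np.pad(d['pixels'][:,:,::-1],((0,0),(0,160),(0,0)))
H[400:,:240]=cv2.resize(B[140:240,260:380],(240,200))
H[:400,640:]=cv2.resize(B[90:240,285:345],(160,400))
cv2.imwrite('pics/r5.png',H)
E
```

```text
time: 13.12
eef_pos: [0.5184, -0.3287, 0.2591]
tcp_rot: [0.769, 0.64, -0.0, -0.001]
contact_force: [-0.5, -0.2, -1.4]
opening: 0.201
finger_force: 44.9
pos [ 0.5184 -0.3287  0.2591] yawY -10.48 tilt [-0.0013  0.0011] t 13.12
rz(tool) 0.0004
shift [-0.0011  0.0014 -0.0029] q [-0.73  0.13  1.7  -0.    1.31 -0.55] F [-0.5 -0.2 -1.4]
wrist ring_mouth [([0.5175, -0.3272, 0.0995], 0.8), ([0.3928, -0.2418, 0.013], 0.37)]
wrist bar_foot [([0.5157, -0.3326, 0.1284], 0.86), ([0.4017, -0.3611, -0.0046], 0.7), ([0.3215, -0.3149, 0.0003], 0.56)]
wrist bar_grip [([0.4032, -0.363, 0.1507], 0.79), ([0.3196, -0.3178, 0.1507], 0.77), ([0.5164, -0.3352, 0.2786], 0.58)]
scene ring_mouth []
scene bar_foot []
scene bar_grip []
```

View pics/r5.png

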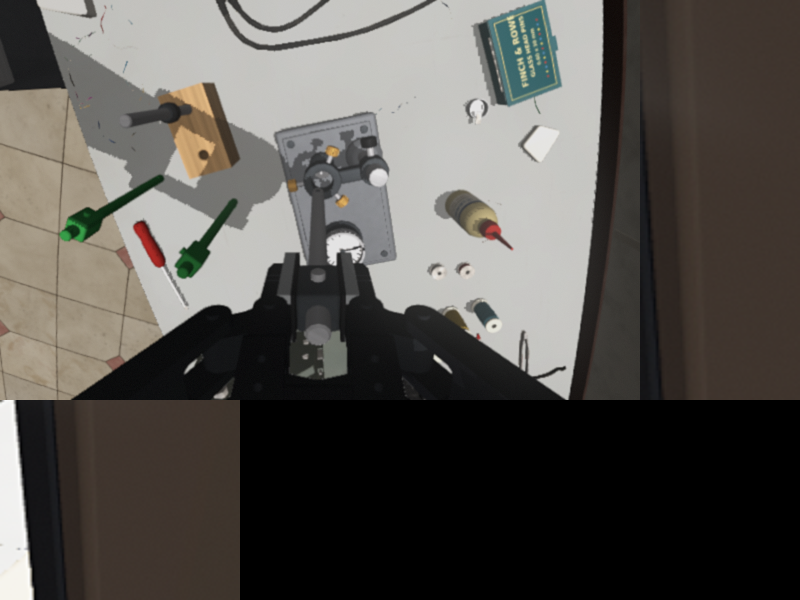

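```bash
cat > meas.py <<'E'
from h import *
import sys
from scipy.optimize import least_squares
d=ctrl.read_camera('wrist');s=ctrl.get_state()
T=R.from_quat(s['tcp_rot']).as_matrix();p=s['eef_pos']
np.savez('last.npz',px=d['pixels'],K=d['camera_matrix'],D=d['dist_coeffs'],x=d['xyz'],o=d['orientation'],T=T,p=p)
C=np.array([.5195,-.330]);n=601;h=.030;sc=(n-1)/(2*h)
I=cv2.GaussianBlur(cv2.cvtColor(rect(d,C,.100,h,n),cv2.COLOR_BGR2GRAY),(0,0),3).astype(np.float32)
np.save('I.npy',I)
def samp(c,a,r): # world
    x=c[0]+r*np.cos(a);y=c[1]+r*np.sin(a)
    row=(h-(x-C[0]))*sc;col=(h-(y-C[1]))*sc
    return cv2.remap(I,col.astype(np.float32).reshape(1,-1),row.astype(np.float32).reshape(1,-1),1)[0]
c=C.copy()
for it in range(4):
    pts=[]
    for deg in range(150,391,3):
        a=np.radians(deg);r=np.arange(.0145,.0215,.0001);v=samp(c,a,r);g=np.gradient(v);k=g.argmax()
        if g[k]>.8 and 2<k<len(r)-3:pts.append((c[0]+r[k]*np.cos(a),c[1]+r[k]*np.sin(a)))
    pts=np.array(pts)
    f=least_squares(lambda q:np.hypot(pts[:,0]-q[0],pts[:,1]-q[1])-q[2],[*c,.018],loss='soft_l1',f_scale=.0004)
    c=f.x[:2]
print('outer',np.round(f.x,4),len(pts),'med res',np.round(np.median(abs(f.fun)),5))
E
python3 meas.py
python3 - <<'E'
import numpy as np
from h import *
z=np.load('last.npz');g=cv2.cvtColor(z['px'],cv2.COLOR_RGB2GRAY)
for r in range(160,262,3):print(r,' '.join('%3d'%v for v in g[r,296:350:2]))
E
```

```text
outer [ 0.5222 -0.3275  0.0181] 62 med res 0.00022
160  85  85  85  96 134 140 105  59  56  51  48  48  48  45  50 147 201 116  60  86  86  87  86  85  86  71  68
163  85  84  94 136 138 139  82  47  45  53  66  72  77  81  78  73  72  49  51  80  86  84  84  87  85  79  64
166  82  84  85  84  85  78  49  62  82  89  90  92  91  91  92  94  95  93  73  51  81 117 100  70  63  56  49
169  84  84  83  85  70  50  78  89  91  88  84  84  92  82  82  86  87  91  94  88  64  48  51  58  63  71  78
172  83  84  82  83  61  78  86  89  88  93 104 126 186 142 116 113  88  84  88  90  91  78  89  90  92  90  92
175  83  85  84  80  73  83  86  86  75  88 109 119 122 119 119 126 136 107  83  87  89  83  82  88  89  89  89
178  83  85  84  74  67  62  65  70  76  92 122  98  87 122 134 112 133 133  71  85  86  88  74  84  84  84  85
181  81  94 101  83  54  56  58  49  61  99 139 137 101  84  87  84  92  96  59  84  86  86  74  79  81  94  96
184 110 120 108  96  59  56  58  54  41  84 129 136  91  86  84  79  57  42  70  86  85  83 108 139 142 143 142
187  89 136 136 136  85  54  57  57  51  
[... 2058 characters left out ...]
 227 226 227 227 226 226 227
244 195 196 148 100 131 128 124  73  69  69  70  71  71  69  65 111 206 227 227 226 227 227 227 226 227 227 227
247 194 195 186 106 124 130 113  70  67  70  71  70  71  70  65 123 227 227 227 227 227 207 182 207 222 194 178
250 196 196 194 133 112 133 114  68  67  68  68  73  69  68  65 109 227 227 227 227 228 220  96  79 131 191 208
253  55  59 170 149  97 129 116  68  68  69  69  71  69  67  65  96 220 227 227 228 170  62  51  70  85  87  85
256  34  33 163 189 102 116 105  66  66  67  69  71  69  67  63  67 165 227 227 229 147  35  41  69  70  73  72
259  32  32 162 196 181 112  98  66  67  67  69  69  68  68  63  77 172 217 223 227 148  34  38  65  69  71  73
```

```bash
cat > bar.py <<'E'
from h import *
z=np.load('last.npz');d=dict(pixels=z['px'],camera_matrix=z['K'],dist_coeffs=z['D'],xyz=z['x'],orientation=z['o']);T,p=z['T'],z['p']
g=cv2.cvtColor(z['px'],cv2.COLOR_RGB2GRAY).astype(float)
pt=lambda v:proj(d,p+T@np.array(v))
zf=.1316
a=np.linspace(0,2*np.pi,60)
F=np.array([pt([.005*np.cos(t),.005*np.sin(t),zf]) for t in a]);print('foot c',pt([0,0,zf]),'rows',F[:,1].min(),F[:,1].max(),'cols',F[:,0].min(),F[:,0].max())
F=np.array([pt([.005*np.cos(t),.005*np.sin(t),-.0434]) for t in a]);print('top c',pt([0,0,-.0434]),'rows',F[:,1].min(),F[:,1].max(),'cols',F[:,0].min(),F[:,0].max())
for zz in (.11,.09,.07):print(zz,'axis',pt([0,0,zz]),'edges',pt([0,.005,zz])[0],pt([0,-.005,zz])[0])
print('ring c',proj(d,[.5222,-.3275,.1]), 'p',p)
for r in range(314,360,2):print(r,' '.join('%3d'%v for v in g[r,296:342:2]))
E
python3 bar.py
```

```text
foot c [318.08552368 190.90996443] rows 185.26319295673125 196.48700885775256 cols 312.2105834663646 323.9600893942947
top c [319.42009478 333.2876062 ] rows 322.1617126393133 344.0412300183104 cols 305.7169492067355 333.1191204387125
0.11 axis [318.16177943 199.01255818] edges 324.48977360083006 311.83333053847014
0.09 axis [318.24356    207.70647201] edges 325.0542891634298 311.43229030454603
0.07 axis [318.33877769 217.83444464] edges 325.7110591977333 310.9658440309831
ring c [321.32209198 179.50745752] p [ 0.51870833 -0.32906433  0.26017594]
314  23  40  44  44  44  52  61  58  60  61  62  63  60  59  59  57  55  47  44  44  44  39  23
316  24  39  42  43  43  55  59  59  61  60  62  62  61  59  59  58  55  48  44  43  43  39  21
318  20  37  42  41  43  55  59  59  61  61  63  62  62  60  58  56  56  50  42  43  44  38  21
320  20  39  42  42  43  56  59  58  61  60  62  62  61  60  59  56  55  49  43  44  40  36  20
322  20  38  42  41  43  56  60  59  59  61  62  63  59  58  58  56  54  48  45  45  42  37  19
324  18  39  41  42  44  56  58  60  68  80  94 101  93  77  65  57
[... 960 characters left out ...]
 116 117 117 117 117 116 115
346  42  43  43  42  42  42  45  43  43  43  50  57  64  77 117 116 117 116 116 116 115 114 115
348  43  43  43  43  42  43  44  43  43  43  52  74  78  87 116 117 116 116 117 116 116 115 114
350  43  44  44  43  42  43  44  42  44  45  47  65  65  87 115 116 115 115 116 116 116 114 114
352  42  44  44  44  55  80  49  43  44  45  49  68  67  80 113 115 114 114 116 113 115 114 114
354  43  43  45  88 130 123  56  44  43  45  49  71  71  73 115 117 115 114 116 115 115 115 114
356  44  45  45 116 152 140  54  43  44  45  57  97 106  97 114 115 114 117 115 115 114 114 113
358  44  44  43  56  76  70  43  42  41  44  50  84  70 109 116 116 117 116 117 116 114 115 114
```

Run:
```python
from h import *
z=np.load('last.npz');im=z['px']
print('    ',' '.join('%3d'%c for c in range(308,332)))
for r in range(176,204):print(r,' '.join('%3d'%v for v in cv2.cvtColor(im,cv2.COLOR_RGB2GRAY)[r,308:332]))
```

```text
308 309 310 311 312 313 314 315 316 317 318 319 320 321 322 323 324 325 326 327 328 329 330 331
176  79  86  83  76  75  79  83  85  91 100 110 115 118 120 122 123 125 131 135 138 140 138 121  91
177  76  81  79  71  76  83  85  87  92  96  97  95 101 117 127 132 136 134 133 138 140 141 130  95
178  65  68  70  65  76  82  92 113 122 120  98  83  87 104 122 135 134 119 112 126 133 139 133  94
179  57  57  57  60  75  83  93 123 137 133 109  88  83  89 103 114 121 105  93 100 112 131 128  90
180  56  54  51  53  72  81  95 125 139 138 124 106  88  85  87  92  98  92  84  87  95 122 117  80
181  58  53  49  47  61  76  99 128 139 140 137 125 101  87  84  84  87  85  84  83  92 112  96  63
182  58  55  50  45  49  73 111 134 140 141 140 130 105  87  85  83  84  85  84  84  83  88  69  52
183  56  56  52  44  42  64 111 135 140 140 137 117  96  86  85  85  85  85  85  82  71  59  49  46
184  58  56  54  46  41  51  84 112 129 136 136 114  91  85  86  87  84  82  79  70  57  47  42  48
185  57  56  54  50  43  43  54  71  92 112 123 117  95  83  80  81  79  71  62  55  46  41  44  57
186 
[... 1095 characters left out ...]

197 140 139 137 119  86  71  69  70  70  69  72  70  70  69  67  64  64  70  77  88  99 110 120 131
198 139 140 137 114  84  69  69  70  70  70  71  71  71  68  66  67  86 108 118 123 128 132 135 136
199 139 140 135 112  80  68  70  70  71  70  72  71  70  69  66  76 109 132 138 137 138 137 137 136
200 141 140 135 111  83  70  68  70  69  72  71  71  71  68  68  78 118 137 141 140 140 138 137 136
201 139 140 135 110  81  68  68  70  70  71  70  70  71  69  65  76 111 133 139 140 139 140 137 138
202 140 141 133 106  76  67  69  71  69  71  71  71  70  69  66  74 108 132 138 141 140 140 138 137
203 140 140 133 103  73  68  67  70  70  73  70  69  71  69  66  74 104 131 139 140 139 139 138 138
```

```bash
sed -i 's/range(150,391,3)/range(A0,A1,3)/; s/^c=C.copy()/for A0,A1 in ((150,391),(180,361),(200,341)):\n  c=C.copy()/' meas.py
python3 - <<'E'
s=open('meas.py').read();i=s.index('  c=C.copy()\n')+len('  c=C.copy()\n')
s=s[:i]+''.join('  '+l+'\n' for l in s[i:].splitlines())
s+="""
# bore +y edge: dark (ring face) -> inside ; report profile minima
for deg in (60,90,120):
    a=np.radians(deg);r=np.arange(.006,.013,.0005);print(deg,np.round(samp(c,a,r)).astype(int))
g=cv2.cvtColor(d['pixels'],cv2.COLOR_RGB2GRAY)
print('foot pred',proj(d,p+T@[0,0,.1316]),'ring c px',proj(d,[*c,.1]))
r0=int(proj(d,p+T@[0,0,.1316])[1])
for r in range(r0-16,r0+9):print(r,' '.join('%3d'%v for v in g[r,304:336]))
"""
open('meas.py','w').write(s)
E
python3 -m inch '[[0.0035,0.0037,0,0,0,0,0.1],[0.0035,0.0037,0.012,0,0,0,0.1],[0.0035,0.0037,0.012,0,0,0,0.1],[0.0035,0.0037,0.012,0,0,0,0.1]]'; python3 meas.py; python3 -c "
from h import *
totool([.5222,-.3275,.24],-10.5)"
```

```text
time: 14.08
eef_pos: [0.523, -0.3262, 0.2473]
tcp_rot: [0.769, 0.64, -0.0, -0.0]
contact_force: [-0.3, -1.3, -0.6]
opening: 0.201
finger_force: 44.9
outer [ 0.5221 -0.3279  0.0177] 60 med res 0.00013
outer [ 0.522  -0.3283  0.0176] 47 med res 0.00013
outer [ 0.5221 -0.3285  0.0174] 36 med res 0.00014
60 [120 119 119 120 120 118 114 106  96  87  83  83  85  87]
90 [119 121 121 122 122 120 115 106  96  88  83  83  84  86]
120 [ 89  92  94  98 100 101  98  91  83  78  78  82  86  88]
foot pred [318.33362265 191.3097749 ] ring c px [317.56069999 188.4541102 ]
175  63  77  85  90  91  91  88  87  88  86  86  87  86  86  87  86  85  88  89  89  90  92  93  95  94  87  75  61  49  49  60  64
176  75  84  90  91  89  89  89  85  83  84  85  83  83  83  84  82  83  85  85  88  88  89  91  92  93  93  86  79  64  50  47  44
177  83  87  89  90  89  89  87  84  84  84  82  83  85  86  85  85  85  83  82  84  85  86  88  90  93  92  93  89  79  65  51  51
178  84  87  88  89  89  86  85  82  82  88  90  94 104 107 106 106 101  93  86  84  81  84  86  87  89  90  91  92  91  80  65  64
179  86  8
[... 2238 characters left out ...]
 54  55  57  55  53  49  44  46  59  66  69  70  69  71  70  70  69  70  67  59  51  46  49  54  57  57  55  56  56  55  64  94
197  55  57  56  54  55  54  50  50  60  66  70  69  71  71  71  69  70  68  67  63  55  52  55  56  56  56  56  56  54  57  75 113
198  54  55  57  56  56  54  54  56  62  68  69  70  70  71  72  72  69  69  68  64  57  56  54  57  57  55  56  54  55  64  92 128
199  55  56  56  55  53  54  57  60  64  67  69  70  69  71  70  71  69  69  65  63  58  57  54  57  56  56  55  55  64  85 112 132
pos [ 0.5231 -0.3263  0.2477] yawY -10.49 tilt [-0.0002  0.0001] t 14.12
rz(tool) 0.0002
shift [-0.0013 -0.0007  0.0077] q [-0.72  0.15  1.71 -0.    1.28 -0.54] F [0.7 0.6 0. ]
```

```bash
python3 -m inch '[[-0.0008,0,0,0,0,0,0.1],[-0.0008,0,0.01,0,0,0,0.1],[-0.0008,0,0.02,0,0,0,0.1],[-0.0008,0,0.03,0,0,0,0.1],[-0.0008,0,0.04,0,0,0,0.1],[-0.0008,0,0.05,0,0,0,0.1],[-0.0008,0,0.06,0,0,0,0.1],[-0.0008,0,0.06,0,0,0,0.1],[-0.0008,0,0.06,0,0,0,0.1]]'; python3 meas.py | grep -v '^[0-9]'
python3 - <<'E'
from h import *
totool([.5231,-.3271,.1766],-10.5)
z=np.load('last.npz');d=dict(pixels=z['px'],camera_matrix=z['K'],dist_coeffs=z['D'],xyz=z['x'],orientation=z['o'])
for P in ([.528,-.429,.055],[.554,-.429,.055],[.502,-.429,.055],[.528,-.403,.055]):print(proj(d,P))
cv2.imwrite('pics/w5.png',z['px'][:,:,::-1])
g=cv2.cvtColor(z['px'],cv2.COLOR_RGB2GRAY)
for r in range(170,330,6):print(r,' '.join('%3d'%v for v in g[r,280:380:4]))
E
```

```text
time: 15.25
eef_pos: [0.5232, -0.3273, 0.1882]
tcp_rot: [0.769, 0.64, 0.0, 0.0]
contact_force: [0.1, 0.5, -0.6]
opening: 0.202
finger_force: 44.9
outer [ 0.5218 -0.3285  0.0174] 61 med res 0.00015
outer [ 0.5219 -0.3284  0.0174] 47 med res 0.00014
outer [ 0.5218 -0.329   0.0169] 37 med res 0.00012
foot pred [318.2627474  191.18039027] ring c px [316.77252574 211.22742869]
pos [ 0.5233 -0.3273  0.1884] yawY -10.49 tilt [ 0.0008 -0.0007] t 15.3
rz(tool) 0.0003
shift [ 0.0002 -0.0002  0.0118] q [-0.72  0.2   1.76  0.    1.18 -0.54] F [-0.9 -1.  -1.4]
[342.31569407 289.68069106]
[369.26964689 285.2882248 ]
[315.56613015 293.9494116 ]
[337.92751986 266.22441789]
170  85  86  86  86  85  85  87  76  48  64  85 142 169 169 143  88  89  70  74  82  86  74  77  81 194
176  86  86  84  88  86 120  58  55  59  58  59 142 187 172 146  89  87  67  71  83  80  68  73  60 177
182  84  86  85  87  85  87  49  57  79  83  71 169 149  77  86  86  86  75  69  77  83  61  49  49  55
188  84  84  86  85  86  68  39  44  54  67  66  54  44  72 149 147 105 103  83  61  58  45  48  90  95
194  80  85  84  8
[... 1673 characters left out ...]
  31  32  32  32  31  31  32  33  33  24  27  66  67  67  29  30  33  32 136
296  77 117 118  26  29  41  42  43  43  42  43  43  44  43  44  27  30 116 114  63  28  28  30  32 105
302  20  19 114  25  31  46  46  48  47  47  48  49  48  47  46  27  28 106  26  24  28  28  31  28  32
308  19  18  19  27  29  47  47  51  64  66  67  62  48  47  48  27  28  23  24  26  27  31  33  28  29
314  18  18  16  24  25  47  47  64  64  65  65  62  58  46  45  21  27  22  25  26  25  27  27  27  28
320  17  17  17  23  23  46  47  62  64  66  65  64  60  48  46  22  28  23  23  23  24  25  25  27  26
326  16  16  14  25  23  45  48  68 107 110 112 107  60  47  45  22  28  21  22  21  23  24  25  26  26
```

```bash
python3 -m inch '[[0,-0.0004,0,0,0,0,0.1],[0,-0.0004,0,0,0,0,0.1]]'; python3 -m inch '[[0,0,0.004,0,0,0,0.1],[0,0,0.006,0,0,0,0.1],[0,0,0.007,0,0,0,0.1],[0,0,0.008,0,0,0,0.1],[0,0,0.009,0,0,0,0.1],[0,0,0.0098,0,0,0,0.1],[0,0,0.0098,0,0,0,0.1],[0,0,0.0098,0,0,0,0.1]]'
python3 - <<'E'
from h import *
totool([.5229,-.3273,.1766],-10.5)
F=[]
t=ctrl.read_camera('top');F.append(ctrl.get_state()['contact_force'])
s=ctrl.read_camera('scene');
for i in range(6):ctrl.read_camera('scene');F.append(ctrl.get_state()['contact_force'])
print(np.mean(F,0))
H=np.zeros((500,800,3),np.uint8)
H[:,:500]=rect(t,(.528,-.429),.053,.033,500)
u=proj(s,[.528,-.429,.055]).astype(int);print(u,proj(t,[.528,-.429,.055]))
H[:300,500:]=cv2.resize(t['pixels'][130:230,280:380,::-1],(300,300))
cv2.imwrite('pics/r6.png',H)
g=cv2.cvtColor(t['pixels'],cv2.COLOR_RGB2GRAY);v=proj(t,[.528,-.429,.055]).astype(int)
for r in range(v[1]-14,v[1]+15):print(r,' '.join('%3d'%q for q in g[r,v[0]-14:v[0]+15]))
E
```

```text
time: 15.55
eef_pos: [0.5227, -0.3271, 0.1883]
tcp_rot: [0.769, 0.64, 0.0, 0.0]
contact_force: [0.1, 0.5, -0.8]
opening: 0.202
finger_force: 44.9
time: 16.55
eef_pos: [0.5226, -0.327, 0.1781]
tcp_rot: [0.769, 0.64, -0.0, -0.0]
contact_force: [-0.4, 0.3, 0.8]
opening: 0.203
finger_force: 45.2
pos [ 0.5226 -0.327   0.1781] yawY -10.49 tilt [-0.0001  0.    ] t 16.55
rz(tool) 0.0003
shift [-0.0002  0.0004  0.0015] q [-0.72  0.21  1.77 -0.    1.16 -0.54] F [-0.4  0.3  0.8]
[-1.06975725  0.7748757   0.9992655 ]
[333 180] [368.46119634 183.46703826]
169 139 139 139 142 141 142 142 142 142 140 141 138 138 137 138 140 137 137 139 139 138 139 140 143 136 103  87  96 136
170 140 139 140 140 139 142 141 140 140 139 139 137 139 138 137 136 136 136 136 141 138 138 140 140 142 140 139 139 137
171 139 141 141 142 141 140 137 139 140 139 138 137 139 137 137 139 137 140 139 139 139 139 139 138 139 140 136 136 138
172 140 140 140 140 140 137 136 138 139 140 139 137 137 137 139 140 135 132 137 136 139 139 140 140 138 135 133 135 132
173 139 137 140 141 141 139 136 138 140 138 136 136 132 131 135 137 132
[... 2228 characters left out ...]
  49  39  23  77 171 221 183 218 215 206 183 199 116 143 155 220 219 210 180 174 110 139 137 138 137
193 145 145 147 140  68  42  32  39  74 134 202 220 184 201 150 207  96 120 161 215 191 221 137  40  79 145 141 135 142
194 143 142 145 148 139  39  41  33  37  52  92 164 204 225 197 213  62  85 165 225 145 132  42  50  97 145 140 137 137
195 143 144 142 147 138  67  47  47  35  21  34  56  85 120 119 151 117  82 136  80  21  36  52 102 145 142 138 138 138
196 141 140 144 145 150 137  72  49  47  51  30  22  30  35  48  56  45  44  38  30  47  67  76  99 146 139 138 138 139
197 143 143 142 145 145 152 141  84  78  45  47  53  45  33  24  34  41  45  44  35  55  79  99 142 140 138 139 138 138
```

```bash
python3 -m inch '[[0,0.0003,0.0005,0,0,0,0.1],[0,0.0003,0.001,0,0,0,0.1],[0,0.0003,0.0015,0,0,0,0.1],[0,0.0003,0.0015,0,0,0,0.1],[0,0.0003,0.0015,0,0,0,0.1],[0,0.0003,0.0015,0,0,0,0.1]]'; python3 meas.py | grep -E 'outer|pred'
python3 - <<'E'
from h import *
totool([.5227,-.3273,.1766],-10.5)
t=ctrl.read_camera('top')
z=np.load('last.npz');w=z['px'][:,:,::-1]
H=np.zeros((600,800,3),np.uint8)
H[:350,:350]=rect(t,(.528,-.429),.053,.033,350)
H[:600,350:800]=cv2.resize(w[150:250,280:355],(450,600),interpolation=cv2.INTER_CUBIC)
H[350:,:350]=cv2.resize(t['pixels'][150:250,290:430,::-1],(350,250))
cv2.imwrite('pics/r7.png',H)
E
```

```text
time: 17.7
eef_pos: [0.5228, -0.327, 0.1765]
tcp_rot: [0.769, 0.64, -0.0, -0.0]
contact_force: [-1.4, 0.8, 0.7]
opening: 0.201
finger_force: 45.2
outer [ 0.5219 -0.3282  0.0175] 62 med res 0.00014
outer [ 0.522  -0.3282  0.0175] 46 med res 0.00018
outer [ 0.5218 -0.3288  0.0171] 36 med res 0.00012
foot pred [318.07310939 190.98590667] ring c px [317.31403743 216.98671472]
pos [ 0.5228 -0.3271  0.1765] yawY -10.49 tilt [-0.0002  0.0001] t 17.75
rz(tool) 0.0003
shift [-0.0003 -0.0001 -0.0001] q [-0.72  0.21  1.77 -0.    1.16 -0.54] F [-1.9  1.   1.2]
```

View pics/r7.png

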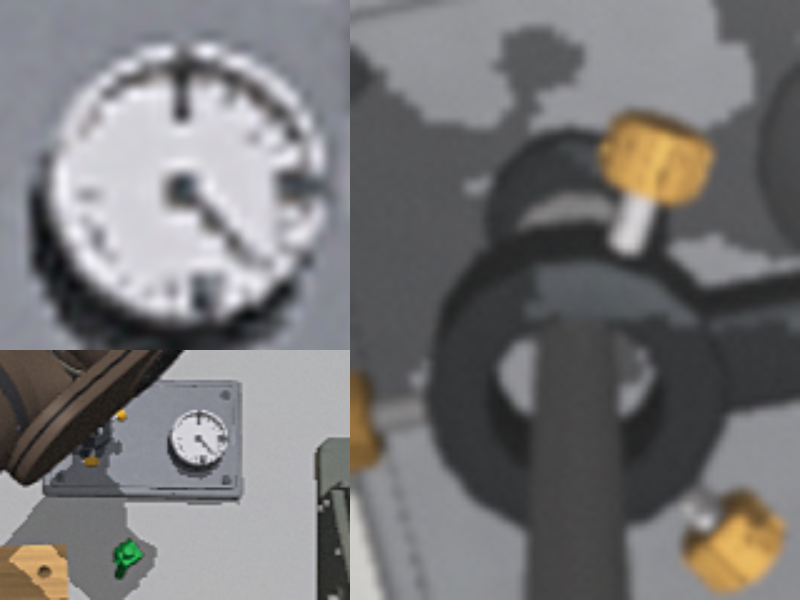

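```bash
python3 -c "
from plant import ctrl
print(ctrl.sign_off(), ctrl.get_state()['time'])"
```

```text
the job is handed in; nothing more can be done
the job is handed in; nothing more can be done
```

The gauge is zeroed. The needle bar is held upright in the ring, centred to within about 0.5 mm by my camera measurements, with the plunger about 5 mm down and the pointer midway between the two tabs. I handed the job in at about 18 s, and no verdict was shown.

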